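# Shut the cone jar airtight

### The arm

A 6-joint arm with a two-finger parallel gripper is mounted at the origin on the work surface. World frame = base frame: x ahead of the robot, y to its left, z up, the work surface at z = 0. Lengths are in mm, angles in rad, forces in N, time in s.
With the tool pointing down it reaches from about 350 to 875 mm from the base axis. Payload 4.2 kg.
Tool frame: the origin (TCP) lies midway between the tips of the shut fingers; the grasp point (between the pads) lies 19 mm behind it; z points along the fingers, y is the line along which they close (so a half turn about z gives the same grasp; the last joint's range is limited). The gripper opens to 85 mm and grips with 20 to 120 N. Pads are 22 mm wide; open, the fingers measure 114 mm over their backs; the gripper's body (76 mm by 85 mm) begins 54 mm behind the grasp point. The pads swing forward as they close: fully open they stand 13 mm farther back than shut.
Start: joints at [-1.026, 0.385, 0.008, 0, -1.194, -0.259], TCP at [176.219, -599.622, 231.312] pointing down, gripper open.
Joint ranges: [-3.14, 3.14], [-1.21, 2.06], [-1.07, 1.41], [-3.16, 2.05], [-2.99, -0.16], [-3.1, 3.1]. Speed limits (rad/s): [2.79, 2.79, 3.14, 3.14, 3.14, 3.14].

### API

Orientations are given as a unit quaternion [x, y, z, w].
In Python, from bench import arm gives the robot as it stands.
- The arm moves only by the tool send_rows, never from a script. Its argument "targets" is a list of rows, each an object of numbers: "gripper": the gripper command: -1 is fully open, 1 is shut, values between are in proportion; "x", "y", "z": the shift along the tool's x, y, z in cm; "ax", "ay", "az": the turn, a rotation vector about the tool's x, y, z in degrees. A call has 1 to 5 rows; each row shifts and turns the commanded pose from where the row before left it, along the tool's axes as they then stand; what a row does not reach is not made up. A row lasts 1/12 s, in which the tool goes at most 41.7 mm and 7.16 degrees, less where a joint would pass 70% of its speed; a pose out of reach is approached as far as the arm can. A call is refused whole if a number of a shift passes 4.17 or a number of a turn 7.16, either way. A call with a gripper value outside its range is refused whole. The fingers move at their own pace and stop on an object; the grip force is fixed at half the most. Time passes only in rows, so rows that do not move let the fingers close. It gives the time, the measured TCP pose, the force, the opening and the grip force at its end, in the units of the state.
- arm.read_state(): the state, without advancing time (a new reading comes with each control period).
- arm.get_image(name): name is "scene" or "top"; returns (picture, depth): 400x640x3 uint8, red, green, blue; 400x640 float32, mm along the optical axis (not along the pixel's ray), 0 where there is no reading.
- arm.camera_model(name): a dict with "fx", "fy", "cx", "cy" (pixels), "cam_to_world" (4x4, takes a point from camera to world coordinates). Camera axes: x right, y down, z forward; pixel columns grow to the right and rows downward; lengths in mm; the calibration is good to about 2 mm. A picture is of the moment at which its call begins. camera_model takes no time and is no camera call.
- arm.job_done(): hands the job in; it is judged then, once.
Trained networks look in the newest picture that a camera, given by its name, has taken for a name from the list of things; names that differ only in an ending like _2 or _b are one class to them, and where a whole thing is asked for, a point or a joint stands for the part that bears it (a point fixed in the world has none). Each returns a list of dicts, best first, with "score" (0 to 1); they miss things now and then, are a little off and sometimes report something else, mostly with a low value. They report only what shows in the picture. A call takes as long as a camera call. They do not tell look-alikes from the thing itself.
- arm.boxes_of(camera, thing): "rect" ([left, top, width, height] in pixels, round what is visible of it).
The state is a dict: "clock": time; "joints": joint angles; "joint_vel": joint speeds; "joint_efforts": joint torques, N m; "position": TCP position; "ee_rot": TCP orientation; "contact_force": force on the tool from outside, world axes, zero at the start; "wrist_torque": the same for the moment, N m; "gripper_width": finger opening in mm; "grasp_force": force on a finger pad.
Only numpy, scipy, OpenCV 4.12 (cv2) and the standard library are available. Lean on these libraries where they do the work, as an engineer would, in place of code of your own. Each camera call takes 0.05 s, during which the arm holds its last target. There are 200 camera calls.

### The job

Shut the blue jar on the potter's bench so the cones inside stay dry: take the blue lid by its knob, set it in the mouth of the blue jar and press it firmly down against the stiff gasket until the lid is fully home, level, with its flange on the jar's rim, then let go. Leave the jar standing, and leave the orange jar and the orange lid where they are.

Things in the scene. Friction and masses are not known exactly. Their poses are not given: they have to be found in the camera images.
- blue_lid: Blue push-in lid, 0.12 kg: flange 126 mm diameter, 6 mm thick; below it a tapered plug 16 mm deep (76 mm diameter at the flange, 48 at its foot); on top a round central knob, 28 mm diameter, 28 high. Origin: centre of the plug's foot; z up: flange at z 16-22 mm, knob 22-50. Starts on the table, knob up. Origin above the jar's: 112 mm when only laid on, 104 when home.
- blue_jar: Blue round stoneware jar, two white bands, 1.6 kg, loose: 116 mm diameter, 120 high to the rim, mouth 96 wide. Black rubber gasket ring (102 inside, 112 outside) stands 8 mm above the rim. Origin: centre of the underside, z up. The gasket sinks 8 mm, level, under the pressed lid: about 12 N, plus 1.2 N per 10 mm/s of pressing speed; it does not spring back.
- orange_lid: Orange push-in lid, 0.12 kg: flange 126 mm diameter, 6 mm thick; below it a tapered plug 16 mm deep (76 mm diameter at the flange, 48 at its foot); on top a round central knob, 28 mm diameter, 28 high. Origin: centre of the plug's foot; z up: flange at z 16-22 mm, knob 22-50. Starts on the table, knob up. Not wanted.
- orange_jar: Orange round stoneware jar, two white bands, 1.6 kg, loose: 116 mm diameter, 120 high to the rim, mouth 96 wide. Black rubber gasket ring (102 inside, 112 outside) stands 8 mm above the rim. Origin: centre of the underside, z up. Not wanted.
There are look-alikes about, which are no part of the job. Several things have the shape of the blue_lid; the one meant has the colours described above.

How it is judged (in metres and radians):
At the end, for the whole second after the job is handed in: The blue lid is seated in the blue jar: its origin is between 98 and 107 mm above the jar's underside (104 mm when fully home, 112 mm when merely laid on), within 15 mm of the jar's axis and level within 0.1 rad; the jar stands upright (0.1 rad) on the table, and lid and jar are at rest (z of blue_lid in the frame of blue_jar between 0.098 and 0.107 m and horizontal distance between blue_lid and blue_jar below 0.015 m and angle between each of blue_lid, blue_jar's own z axis and vertical below 0.1 rad and height (world z) of blue_jar below 0.01 m and linear speed of each of blue_lid, blue_jar below 0.02 m/s); the robot touches nothing.
It fails at once if the orange jar is moved by more than 30 mm (distance of orange_jar from where it was at the start of the episode above 0.03 m).
It fails at once if the orange lid is moved by more than 30 mm (distance of orange_lid from where it was at the start of the episode above 0.03 m).
It fails at once if the blue jar is tipped by more than 0.35 rad (angle between blue_jar's own z axis and vertical above 0.35 rad).
It also fails if it takes over 42 s, if anything falls off the work surface, if the arm or the gripper's body presses on something with over 40 N, if the wrist force passes 120 N, or if a joint passes its speed limit or range.

## Working session

There is one attempt and no reset: what is moved stays moved. The work goes in short steps, Python scripts to look and compute and a tool call to move; the robot and the scene stay as the last step left them, time stands still between calls to the robot, and variables do not carry over. Pictures are saved under pics/ and viewed, at most 10 in all, crops included, and the job is handed in when it is done.

Besides the shell and the picture viewer there is one more tool, called after "Emit:" as name([rows], argument=value, ...), one row to a line, values as JSON. send_rows: Moves the arm, as the interface text tells. Its arguments: {"type":"object","properties":{"targets":{"type":"array"}},"required":["targets"]}

```bash
mkdir -p pics; ls
python3 - <<'E'
from bench import arm
import cv2
for n in("top","scene"):
    p,d=arm.get_image(n); cv2.imwrite(f"pics/{n}0.png",p[:,:,::-1])
    for t in("blue_lid","blue_jar"): print(n,t,[(x['rect'],round(x['score'],2)) for x in arm.boxes_of(n,t)])
s=arm.read_state();print(s['clock'],s['position'],s['ee_rot'],s['gripper_width'])
E
```

```text
pics
top blue_lid [([287.3, 177.3, 38.9, 45.3], 0.97), ([223.5, 192.1, 41.7, 44.0], 0.94), ([206.3, 258.8, 43.7, 44.1], 0.83), ([153.7, 235.3, 45.0, 46.2], 0.62)]
top blue_jar [([294.8, 105.2, 39.4, 45.1], 0.88)]
scene blue_lid [([410.8, 150.9, 41.6, 22.4], 0.95), ([313.0, 196.3, 42.8, 28.7], 0.77), ([370.0, 180.9, 47.3, 26.5], 0.71), ([324.6, 208.3, 54.5, 71.3], 0.21)]
scene blue_jar [([328.3, 210.7, 49.8, 67.6], 0.86)]
0.3 [ 176.16228149 -599.46860251  230.9269993 ] [-1.42402525e-01  9.89808756e-01  3.69374368e-04 -1.07045437e-04] 85.6660143160253
```

View pics/top0.png

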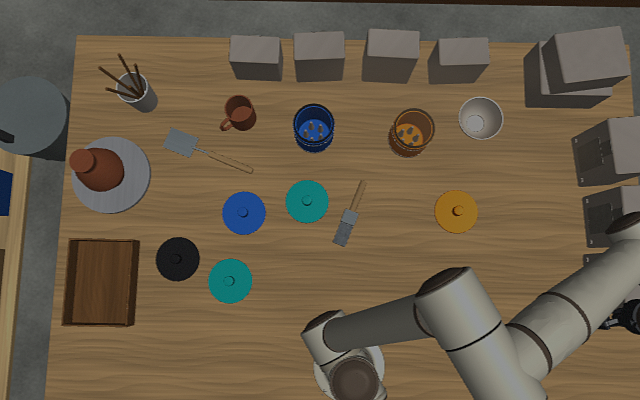

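View pics/scene0.png

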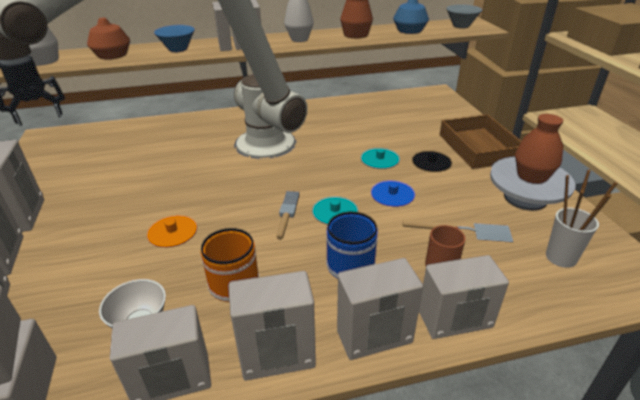

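In the top picture, these could be taken for the blue lid: blue (244,213), teal (307,201), teal (230,281), black (177,259) and orange (456,211). By the description it's the blue one at (244,213). The blue jar is at (314,128) and the orange jar at (411,132). I'll measure both and check in a close crop.

```bash
cat > h.py <<'E'
from bench import arm
import numpy as np, cv2
def cloud(n):
    p,d=arm.get_image(n); m=arm.camera_model(n); v,u=np.mgrid[:400,:640]
    c=np.stack([(u-m['cx'])/m['fx']*d,(v-m['cy'])/m['fy']*d,d,np.ones_like(d)],-1)
    w=(c@np.array(m['cam_to_world']).T)[...,:3]; w[d==0]=np.nan
    return p,w
def blue(p):
    h=cv2.cvtColor(p,cv2.COLOR_RGB2HSV); return (abs(h[...,0].astype(int)-112)<9)&(h[...,1]>120)
def circ(q):
    A=np.c_[q[:,:2],np.ones(len(q))]; s=np.linalg.lstsq(A,(q[:,:2]**2).sum(1),rcond=None)[0]
    c=s[:2]/2; return c.round(1),round(float(np.sqrt(s[2]+c@c)),1),len(q)
def rect(q):
    (c,r)=cv2.minEnclosingCircle(q[:,:2].astype(np.float32)); return np.round(c,1),round(r,1)
E
python3 - <<'E'
from h import *
for n in("top","scene"):
    p,w=cloud(n); b=blue(p)
    print(n,"cam",np.array(arm.camera_model(n)['cam_to_world'])[:3,3].round())
    if n=="top":
        cv2.imwrite("pics/crop.png",cv2.resize(p[90:310,140:360],None,fx=2.5,fy=2.5,interpolation=cv2.INTER_CUBIC)[:,:,::-1])
        L=np.zeros_like(b);L[185:240,215:272]=1;J=np.zeros_like(b);J[100:156,288:340]=1
    else:
        L=np.zeros_like(b);L[176:212,365:420]=1;J=np.zeros_like(b);J[205:285,320:385]=1
    q=w[L&b]; z=q[:,2]; f=q[(z>14)&(z<30)]; k=q[(z>42)&(z<60)]
    print("lid z",np.nanpercentile(z,[5,50,95]).round(1),"flange",f[:,:2].mean(0).round(1),rect(f),"knob",len(k),k[:,:2].mean(0).round(1))
    g=w[J&(w[...,2]>116)&(w[...,2]<140)]; print("gasket z",np.median(g[:,2]),circ(g),rect(g))
E
```

```text
top cam [ 254.   89. 1483.]
lid z [16.4 21.7 44.7] flange [423.  309.3] (array([423.4, 309.8]), 62.5) knob 76 [422.7 309.6]
gasket z 124.79667154251104 (array([661.1, 112.5]), 52.8, 408) (array([661.9, 113.2]), 58.0)
scene cam [1414. -137.  772.]
lid z [17.7 20.5 44.7] flange [431.6 306.1] (array([425.9, 308.4]), 63.5) knob 51 [429.5 307.9]
gasket z 122.02219078334014 (array([667.7, 110.8]), 53.2, 620) (array([666.9, 111.2]), 59.0)
```

View pics/crop.png

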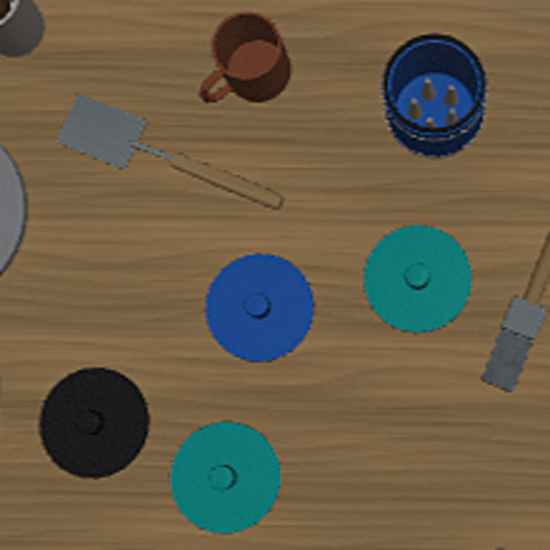

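The crop confirms the blue lid and its knob at crop (257,305), next to the teal and black look-alikes. Lid is at about (424,309), jar at about (663,112). I'll carry the tool over on a path clear of the base.

Emit:
send_rows([
  {"x": -2.5, "y": 2.74, "gripper": -1},
  {"x": -2.5, "y": 2.74, "gripper": -1},
  {"x": -2.5, "y": 2.74, "gripper": -1},
  {"x": -2.5, "y": 2.74, "gripper": -1},
  {"x": -2.5, "y": 2.74, "gripper": -1},
])

```text
$.targets[0]: bad value
```

Emit:
send_rows([
  {"x": -2.5, "y": 2.7, "z": 0, "ax": 0, "ay": 0, "az": 0, "gripper": -1},
  {"x": -2.5, "y": 2.7, "z": 0, "ax": 0, "ay": 0, "az": 0, "gripper": -1},
  {"x": -2.5, "y": 2.7, "z": 0, "ax": 0, "ay": 0, "az": 0, "gripper": -1},
  {"x": -2.5, "y": 2.7, "z": 0, "ax": 0, "ay": 0, "az": 0, "gripper": -1},
  {"x": -2.5, "y": 2.7, "z": 0, "ax": 0, "ay": 0, "az": 0, "gripper": -1},
])

```text
clock: 0.82
position: [258.4, -433.4, 231.3]
ee_rot: [-0.142, 0.99, -0.0, 0.0]
contact_force: [1.0, -0.5, 0.0]
gripper_width: 85.7
grasp_force: 0.0
```

Emit:
send_rows([
  {"x": -2.5, "y": 2.7, "z": 0, "ax": 0, "ay": 0, "az": 0, "gripper": -1},
  {"x": -2.5, "y": 2.7, "z": 0, "ax": 0, "ay": 0, "az": 0, "gripper": -1},
  {"x": -2.5, "y": 2.7, "z": 0, "ax": 0, "ay": 0, "az": 0, "gripper": -1},
  {"x": -2.5, "y": 2.7, "z": 0, "ax": 0, "ay": 0, "az": 0, "gripper": -1},
  {"x": -2.5, "y": 2.7, "z": 0, "ax": 0, "ay": 0, "az": 0, "gripper": -1},
])

```text
clock: 1.23
position: [340.4, -268.5, 231.7]
ee_rot: [-0.142, 0.99, -0.0, 0.0]
contact_force: [-0.2, 0.3, -0.2]
gripper_width: 85.6
grasp_force: 0.0
```

Emit:
send_rows([
  {"x": -2.5, "y": 2.7, "z": 0, "ax": 0, "ay": 0, "az": 0, "gripper": -1},
  {"x": -2.5, "y": 2.7, "z": 0, "ax": 0, "ay": 0, "az": 0, "gripper": -1},
  {"x": -2.5, "y": 2.7, "z": 0, "ax": 0, "ay": 0, "az": 0, "gripper": -1},
  {"x": -2.5, "y": 2.7, "z": 0, "ax": 0, "ay": 0, "az": 0, "gripper": -1},
  {"x": -2.5, "y": 2.7, "z": 0, "ax": 0, "ay": 0, "az": 0, "gripper": -1},
])

```text
clock: 1.65
position: [422.3, -103.5, 231.8]
ee_rot: [-0.143, 0.99, -0.0, 0.001]
contact_force: [0.3, -0.6, -0.5]
gripper_width: 85.5
grasp_force: 0.0
```

Emit:
send_rows([
  {"x": -1.1, "y": 3.5, "z": 0, "ax": 0, "ay": 0, "az": 0, "gripper": -1},
  {"x": -1.1, "y": 3.5, "z": 0, "ax": 0, "ay": 0, "az": 0, "gripper": -1},
  {"x": -1.1, "y": 3.5, "z": 0, "ax": 0, "ay": 0, "az": 0, "gripper": -1},
  {"x": -1.1, "y": 3.5, "z": 0, "ax": 0, "ay": 0, "az": 0, "gripper": -1},
  {"x": -1.1, "y": 3.5, "z": 0, "ax": 0, "ay": 0, "az": 0, "gripper": -1},
])

```text
clock: 2.07
position: [424.9, 79.9, 231.7]
ee_rot: [-0.143, 0.99, 0.0, 0.001]
contact_force: [0.9, 0.3, -0.0]
gripper_width: 85.4
grasp_force: 0.0
```

Emit:
send_rows([
  {"x": -1.1, "y": 3.7, "z": 1, "ax": 0, "ay": 0, "az": 0, "gripper": -1},
  {"x": -1.1, "y": 3.7, "z": 1, "ax": 0, "ay": 0, "az": 0, "gripper": -1},
  {"x": -1.1, "y": 3.7, "z": 1, "ax": 0, "ay": 0, "az": 0, "gripper": -1},
  {"x": -1.1, "y": 3.7, "z": 1, "ax": 0, "ay": 0, "az": 0, "gripper": -1},
  {"x": -1.1, "y": 3.7, "z": 1, "ax": 0, "ay": 0, "az": 0, "gripper": -1},
])

```text
clock: 2.48
position: [425.5, 273.1, 181.2]
ee_rot: [-0.143, 0.99, 0.0, 0.0]
contact_force: [0.8, -0.9, -0.5]
gripper_width: 85.2
grasp_force: 0.0
```

Emit:
send_rows([
  {"x": -0.9, "y": 3.5, "z": 1, "ax": 0, "ay": 0, "az": 0, "gripper": -1},
  {"x": 0, "y": 0, "z": 2, "ax": 0, "ay": 0, "az": 0, "gripper": -1},
  {"x": 0, "y": 0, "z": 2, "ax": 0, "ay": 0, "az": 0, "gripper": -1},
  {"x": 0, "y": 0, "z": 1, "ax": 0, "ay": 0, "az": 0, "gripper": -1},
  {"x": 0, "y": 0, "z": 0, "ax": 0, "ay": 0, "az": 0, "gripper": -1},
])

```text
clock: 2.9
position: [423.5, 305.9, 119.0]
ee_rot: [-0.142, 0.99, -0.002, -0.002]
contact_force: [-0.1, -0.8, -0.3]
gripper_width: 85.0
grasp_force: 0.0
```

Run:
```python
from h import *
p,w=cloud("scene"); p=cv2.resize(p[110:230,320:480],(800,600),interpolation=cv2.INTER_CUBIC); cv2.imwrite("pics/ap.png",p[:,:,::-1])
p,w=cloud("top"); p=cv2.resize(p[150:270,180:340],(800,600),interpolation=cv2.INTER_CUBIC); cv2.imwrite("pics/apt.png",p[:,:,::-1])
print(arm.read_state()['position'])
```

```text
[425.06047195 307.11219423 121.80121085]
```

View pics/ap.png

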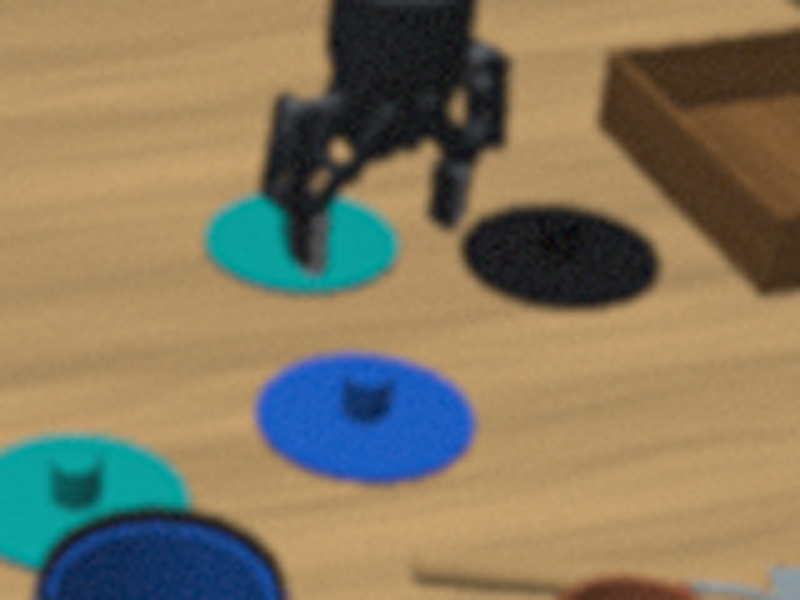

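The gripper stands open over the blue lid, with the fingers at crop (310,240) and (450,200) and the knob at (367,398), so it's centred. Descending.

Emit:
send_rows([
  {"x": 0, "y": 0.2, "z": 3, "ax": 0, "ay": 0, "az": 0, "gripper": -1},
  {"x": 0, "y": 0, "z": 3, "ax": 0, "ay": 0, "az": 0, "gripper": -1},
  {"x": 0, "y": 0, "z": 2, "ax": 0, "ay": 0, "az": 0, "gripper": -1},
  {"x": 0, "y": 0, "z": 1, "ax": 0, "ay": 0, "az": 0, "gripper": -1},
  {"x": 0, "y": 0, "z": 0.5, "ax": 0, "ay": 0, "az": 0, "gripper": -1},
])

```text
clock: 3.42
position: [424.5, 309.0, 26.2]
ee_rot: [-0.142, 0.99, -0.0, 0.0]
contact_force: [-0.8, 0.3, 0.4]
gripper_width: 85.3
grasp_force: 0.0
```

Emit:
send_rows([
  {"x": 0, "y": 0, "z": 0, "ax": 0, "ay": 0, "az": 0, "gripper": -1},
  {"x": 0, "y": 0, "z": 0, "ax": 0, "ay": 0, "az": 0, "gripper": 0},
  {"x": 0, "y": 0, "z": 0, "ax": 0, "ay": 0, "az": 0, "gripper": 0},
  {"x": 0, "y": 0, "z": 0, "ax": 0, "ay": 0, "az": 0, "gripper": 0},
  {"x": 0, "y": 0, "z": 0, "ax": 0, "ay": 0, "az": 0, "gripper": 0},
])

```text
clock: 3.83
position: [424.5, 309.6, 27.3]
ee_rot: [-0.142, 0.99, 0.001, 0.001]
contact_force: [0.1, 0.9, 0.7]
gripper_width: 43.2
grasp_force: 0.0
```

Emit:
send_rows([
  {"x": 0, "y": 0, "z": 0, "ax": 0, "ay": 0, "az": 0, "gripper": 1},
  {"x": 0, "y": 0, "z": 0, "ax": 0, "ay": 0, "az": 0, "gripper": 1},
  {"x": 0, "y": 0, "z": 0, "ax": 0, "ay": 0, "az": 0, "gripper": 1},
  {"x": 0, "y": 0, "z": 0, "ax": 0, "ay": 0, "az": 0, "gripper": 1},
  {"x": 0, "y": 0, "z": 0, "ax": 0, "ay": 0, "az": 0, "gripper": 1},
])

```text
clock: 4.25
position: [424.3, 309.3, 27.1]
ee_rot: [-0.143, 0.99, 0.0, 0.0]
contact_force: [-1.3, -1.7, 5.0]
gripper_width: 26.0
grasp_force: 58.8
```

Gripped the knob (26 mm opening, 59 N). Lifting and looking.

Emit:
send_rows([
  {"x": 0, "y": 0, "z": -1.5, "ax": 0, "ay": 0, "az": 0, "gripper": 1},
  {"x": 0, "y": 0, "z": -3.5, "ax": 0, "ay": 0, "az": 0, "gripper": 1},
  {"x": 0, "y": 0, "z": -3.5, "ax": 0, "ay": 0, "az": 0, "gripper": 1},
  {"x": 0, "y": 0, "z": -3.5, "ax": 0, "ay": 0, "az": 0, "gripper": 1},
  {"x": 0, "y": 0, "z": -3.5, "ax": 0, "ay": 0, "az": 0, "gripper": 1},
])

```text
clock: 4.67
position: [423.5, 308.6, 182.5]
ee_rot: [-0.142, 0.99, -0.0, -0.001]
contact_force: [0.8, 1.2, -0.7]
gripper_width: 26.1
grasp_force: 59.3
```

Emit:
send_rows([
  {"x": 0, "y": 0, "z": -2, "ax": 0, "ay": 0, "az": 0, "gripper": 1},
  {"x": 0, "y": 0, "z": 0, "ax": 0, "ay": 0, "az": 0, "gripper": 1},
  {"x": 0, "y": 0, "z": 0, "ax": 0, "ay": 0, "az": 0, "gripper": 1},
])

```text
clock: 4.92
position: [424.0, 309.3, 202.0]
ee_rot: [-0.142, 0.99, 0.001, 0.001]
contact_force: [0.2, 0.5, -1.7]
gripper_width: 26.0
grasp_force: 59.3
```

Run:
```python
from h import *
p,w=cloud("scene"); b=blue(p); s=arm.read_state(); print(s['position'],s['gripper_width'],s['contact_force'])
m=b&(w[...,2]>135)&(abs(w[...,0]-424)<90)&(abs(w[...,1]-309)<90)
q=w[m]; print(len(q),np.percentile(q[:,2],[5,25,50,75,95]).round(1),rect(q))
f=q[abs(q[:,2]-np.median(q[:,2]))<8]; print("plane",np.linalg.lstsq(np.c_[f[:,:2]-[424,309],np.ones(len(f))],f[:,2],rcond=None)[0].round(3), rect(f))
v,u=np.nonzero(m);c=p[max(v.min()-60,0):v.max()+30,u.min()-35:u.max()+35]; cv2.imwrite("pics/lift.png",cv2.resize(c,None,fx=4,fy=4,interpolation=cv2.INTER_CUBIC)[:,:,::-1])
```

```text
[423.34128358 308.65680837 200.46947048] 26.18529393932972 [ 0.22049213 -0.35265603 -2.02646312]
750 [193.3 194.4 195.2 196.4 221.7] (array([427.6, 309.5]), 63.5)
plane [ 6.00000e-03 -1.00000e-03  1.95074e+02] (array([427.6, 309.5]), 63.5)
```

View pics/lift.png

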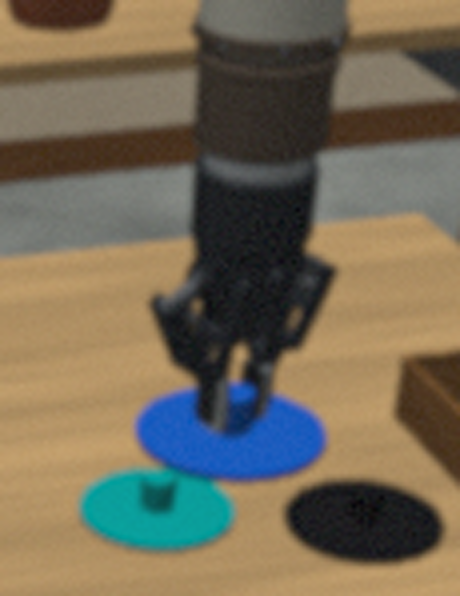

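The lid hangs level in the grip at crop (232,435), with the knob between the pads. Both cameras agree that the jar is 239 mm in x and −197.5 mm in y from it. Carrying it there.

Emit:
send_rows([
  {"x": -0.8, "y": -1.2, "z": 0, "ax": 0, "ay": 0, "az": 0, "gripper": 1},
  {"x": -1.6, "y": -2.3, "z": 0, "ax": 0, "ay": 0, "az": 0, "gripper": 1},
  {"x": -2.0, "y": -3.0, "z": 0, "ax": 0, "ay": 0, "az": 0, "gripper": 1},
  {"x": -2.0, "y": -3.0, "z": 0, "ax": 0, "ay": 0, "az": 0, "gripper": 1},
  {"x": -2.0, "y": -3.0, "z": 0, "ax": 0, "ay": 0, "az": 0, "gripper": 1},
])

```text
clock: 5.38
position: [539.7, 211.4, 198.7]
ee_rot: [-0.143, 0.99, -0.001, -0.002]
contact_force: [-0.3, 1.0, -1.7]
gripper_width: 26.1
grasp_force: 59.3
```

Emit:
send_rows([
  {"x": -2.0, "y": -3.0, "z": 0, "ax": 0, "ay": 0, "az": 0, "gripper": 1},
  {"x": -2.0, "y": -3.0, "z": 0, "ax": 0, "ay": 0, "az": 0, "gripper": 1},
  {"x": -2.0, "y": -3.0, "z": 0, "ax": 0, "ay": 0, "az": 0, "gripper": 1},
  {"x": -1.6, "y": -2.2, "z": 0, "ax": 0, "ay": 0, "az": 0, "gripper": 1},
  {"x": -1.0, "y": -1.5, "z": 0, "ax": 0, "ay": 0, "az": 0, "gripper": 1},
])

```text
clock: 5.8
position: [659.0, 112.8, 197.5]
ee_rot: [-0.141, 0.99, -0.001, -0.003]
contact_force: [0.8, 0.5, -1.0]
gripper_width: 25.8
grasp_force: 59.3
```

Emit:
send_rows([
  {"x": -0.4, "y": -0.5, "z": 0, "ax": 0, "ay": 0, "az": 0, "gripper": 1},
  {"x": 0, "y": 0, "z": 0, "ax": 0, "ay": 0, "az": 0, "gripper": 1},
  {"x": 0, "y": 0, "z": 0, "ax": 0, "ay": 0, "az": 0, "gripper": 1},
])

```text
clock: 6.05
position: [662.4, 111.6, 199.2]
ee_rot: [-0.142, 0.99, -0.0, -0.002]
contact_force: [-0.2, 0.7, -1.2]
gripper_width: 26.1
grasp_force: 59.3
```

```bash
cat > chk.py <<'E'
from h import *
import sys
p,w=cloud("scene"); b=blue(p); s=arm.read_state(); print(s['position'],s['contact_force'])
zl=float(sys.argv[1]); R=(abs(w[...,0]-663)<90)&(abs(w[...,1]-112)<90)
q=w[R&b&(abs(w[...,2]-zl)<9)]
print("lid",len(q),np.median(q[:,2]).round(1),rect(q),"plane",np.linalg.lstsq(np.c_[q[:,:2]-[663,112],np.ones(len(q))],q[:,2],rcond=None)[0].round(3))
j=w[R&(w[...,2]>20)&(w[...,2]<100)]; j=j[np.hypot(j[:,0]-665,j[:,1]-112)<75]; print("jar wall",circ(j))
g=w[R&(w[...,2]>116)&(w[...,2]<135)]; print("ring",circ(g),rect(g))
cv2.imwrite(f"pics/{sys.argv[2]}.png",cv2.resize(p[110:310,250:450],(600,600),interpolation=cv2.INTER_CUBIC)[:,:,::-1])
E
python3 chk.py 195 over
```

```text
[662.34321865 112.11673215 199.96553473] [-0.60923404 -0.4226778  -1.12419314]
lid 1259 192.3 (array([664.6, 111.4]), 63.7) plane [-1.00000e-02  1.00000e-03  1.92518e+02]
jar wall (array([670.3, 110. ]), 53.2, 1583)
ring (array([668.3, 110.6]), 52.8, 430) (array([667.9, 110.9]), 57.7)
```

View pics/over.png

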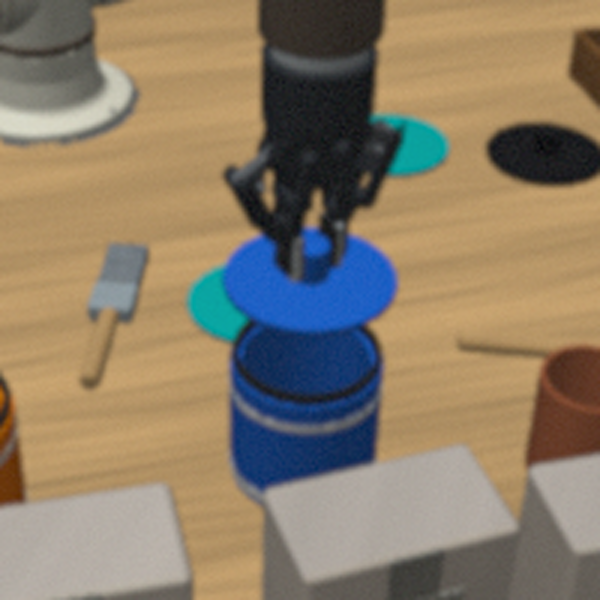

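The lid is above the mouth with its centre at crop (310,280); the ring below is at (307,355). Shifting 2 mm in x and lowering to just above the gasket.

Emit:
send_rows([
  {"x": -0.2, "y": -0.1, "z": 1.5, "ax": 0, "ay": 0, "az": 0, "gripper": 1},
  {"x": 0, "y": 0, "z": 1.5, "ax": 0, "ay": 0, "az": 0, "gripper": 1},
  {"x": 0, "y": 0, "z": 1.0, "ax": 0, "ay": 0, "az": 0, "gripper": 1},
  {"x": 0, "y": 0, "z": 1.0, "ax": 0, "ay": 0, "az": 0, "gripper": 1},
  {"x": 0, "y": 0, "z": 0.3, "ax": 0, "ay": 0, "az": 0, "gripper": 1},
])

```text
clock: 6.52
position: [664.2, 111.7, 146.4]
ee_rot: [-0.143, 0.99, -0.0, -0.002]
contact_force: [-0.6, -1.0, -2.1]
gripper_width: 26.0
grasp_force: 59.3
```

Emit:
send_rows([
  {"x": 0, "y": 0, "z": 0.2, "ax": 0, "ay": 0, "az": 0, "gripper": 1},
  {"x": 0, "y": 0, "z": 0.2, "ax": 0, "ay": 0, "az": 0, "gripper": 1},
  {"x": 0, "y": 0, "z": 0.2, "ax": 0, "ay": 0, "az": 0, "gripper": 1},
  {"x": 0, "y": 0, "z": 0.2, "ax": 0, "ay": 0, "az": 0, "gripper": 1},
  {"x": 0, "y": 0, "z": 0, "ax": 0, "ay": 0, "az": 0, "gripper": 1},
])

```text
clock: 6.93
position: [665.6, 111.2, 140.3]
ee_rot: [-0.142, 0.99, 0.0, 0.0]
contact_force: [0.6, -0.5, -1.2]
gripper_width: 26.2
grasp_force: 59.3
```

Emit:
send_rows([
  {"x": 0, "y": 0, "z": 0.1, "ax": 0, "ay": 0, "az": 0, "gripper": 1},
  {"x": 0, "y": 0, "z": 0.1, "ax": 0, "ay": 0, "az": 0, "gripper": 1},
  {"x": 0, "y": 0, "z": 0.1, "ax": 0, "ay": 0, "az": 0, "gripper": 1},
  {"x": 0, "y": 0, "z": 0.1, "ax": 0, "ay": 0, "az": 0, "gripper": 1},
  {"x": 0, "y": 0, "z": 0.1, "ax": 0, "ay": 0, "az": 0, "gripper": 1},
])

```text
clock: 7.35
position: [666.1, 111.2, 138.7]
ee_rot: [-0.143, 0.99, -0.0, 0.001]
contact_force: [-5.1, 1.4, 11.8]
gripper_width: 26.0
grasp_force: 60.6
```

Emit:
send_rows([
  {"x": 0, "y": 0, "z": 0.1, "ax": 0, "ay": 0, "az": 0, "gripper": 1},
  {"x": 0, "y": 0, "z": 0.1, "ax": 0, "ay": 0, "az": 0, "gripper": 1},
  {"x": 0, "y": 0, "z": 0.1, "ax": 0, "ay": 0, "az": 0, "gripper": 1},
  {"x": 0, "y": 0, "z": 0.1, "ax": 0, "ay": 0, "az": 0, "gripper": 1},
  {"x": 0, "y": 0, "z": 0, "ax": 0, "ay": 0, "az": 0, "gripper": 1},
])

```text
clock: 7.77
position: [666.1, 111.2, 135.0]
ee_rot: [-0.143, 0.99, -0.0, 0.001]
contact_force: [-5.3, -0.9, 9.9]
gripper_width: 26.4
grasp_force: 60.6
```

The gasket is yielding at about 10–12 N. Pressing on until the force rises at the rim.

Emit:
send_rows([
  {"x": 0, "y": 0, "z": 0.1, "ax": 0, "ay": 0, "az": 0, "gripper": 1},
  {"x": 0, "y": 0, "z": 0.1, "ax": 0, "ay": 0, "az": 0, "gripper": 1},
  {"x": 0, "y": 0, "z": 0.1, "ax": 0, "ay": 0, "az": 0, "gripper": 1},
  {"x": 0, "y": 0, "z": 0.1, "ax": 0, "ay": 0, "az": 0, "gripper": 1},
  {"x": 0, "y": 0, "z": 0, "ax": 0, "ay": 0, "az": 0, "gripper": 1},
])

```text
clock: 8.18
position: [666.1, 111.2, 131.2]
ee_rot: [-0.143, 0.99, -0.0, 0.001]
contact_force: [-5.7, -0.1, 10.5]
gripper_width: 26.1
grasp_force: 60.8
```

Emit:
send_rows([
  {"x": 0, "y": 0, "z": 0.1, "ax": 0, "ay": 0, "az": 0, "gripper": 1},
  {"x": 0, "y": 0, "z": 0.1, "ax": 0, "ay": 0, "az": 0, "gripper": 1},
  {"x": 0, "y": 0, "z": 0, "ax": 0, "ay": 0, "az": 0, "gripper": 1},
])

```text
clock: 8.43
position: [666.1, 111.1, 131.1]
ee_rot: [-0.143, 0.99, -0.0, 0.002]
contact_force: [-9.1, 0.4, 17.9]
gripper_width: 26.1
grasp_force: 61.4
```

Emit:
send_rows([
  {"x": 0, "y": 0, "z": 0.1, "ax": 0, "ay": 0, "az": 0, "gripper": 1},
  {"x": 0, "y": 0, "z": 0.1, "ax": 0, "ay": 0, "az": 0, "gripper": 1},
  {"x": 0, "y": 0, "z": 0.1, "ax": 0, "ay": 0, "az": 0, "gripper": 1},
  {"x": 0, "y": 0, "z": 0, "ax": 0, "ay": 0, "az": 0, "gripper": 1},
])

```text
clock: 8.77
position: [666.3, 111.2, 131.0]
ee_rot: [-0.143, 0.99, -0.001, 0.003]
contact_force: [-12.4, 0.1, 26.5]
gripper_width: 25.9
grasp_force: 62.5
```

It stalled at 131 mm with the force rising to 26 N, so the lid is on the rim. Unloading and letting go.

Emit:
send_rows([
  {"x": 0, "y": 0, "z": -0.3, "ax": 0, "ay": 0, "az": 0, "gripper": 1},
  {"x": 0, "y": 0, "z": -0.3, "ax": 0, "ay": 0, "az": 0, "gripper": 1},
  {"x": 0, "y": 0, "z": 0, "ax": 0, "ay": 0, "az": 0, "gripper": 1},
])

```text
clock: 9.02
position: [666.3, 111.3, 131.1]
ee_rot: [-0.143, 0.99, 0.0, 0.002]
contact_force: [-4.6, 0.6, 9.5]
gripper_width: 26.1
grasp_force: 60.5
```

Emit:
send_rows([
  {"x": 0, "y": 0, "z": 0, "ax": 0, "ay": 0, "az": 0, "gripper": -0.2},
  {"x": 0, "y": 0, "z": 0, "ax": 0, "ay": 0, "az": 0, "gripper": -0.2},
  {"x": 0, "y": 0, "z": 0, "ax": 0, "ay": 0, "az": 0, "gripper": -0.2},
  {"x": 0, "y": 0, "z": 0, "ax": 0, "ay": 0, "az": 0, "gripper": -0.2},
  {"x": 0, "y": 0, "z": 0, "ax": 0, "ay": 0, "az": 0, "gripper": -0.2},
])

```text
clock: 9.43
position: [665.6, 111.1, 127.6]
ee_rot: [-0.142, 0.99, -0.0, -0.0]
contact_force: [0.2, 1.2, -0.2]
gripper_width: 51.0
grasp_force: 0.0
```

Emit:
send_rows([
  {"x": 0, "y": 0, "z": -1, "ax": 0, "ay": 0, "az": 0, "gripper": -0.2},
  {"x": 0, "y": 0, "z": -2, "ax": 0, "ay": 0, "az": 0, "gripper": -0.2},
  {"x": 0, "y": 0, "z": -4, "ax": 0, "ay": 0, "az": 0, "gripper": -0.2},
  {"x": 0, "y": 0, "z": -4, "ax": 0, "ay": 0, "az": 0, "gripper": -0.2},
  {"x": 0, "y": 0, "z": -2, "ax": 0, "ay": 0, "az": 0, "gripper": -0.2},
])

```text
clock: 9.85
position: [667.6, 111.2, 265.1]
ee_rot: [-0.143, 0.99, -0.0, 0.005]
contact_force: [0.5, 0.1, 1.0]
gripper_width: 51.0
grasp_force: 0.0
```

```bash
python3 chk.py 126 done
python3 - <<'E'
from h import *
p,w=cloud("scene");R=blue(p)&(abs(w[...,0]-663)<80)&(abs(w[...,1]-112)<80)&(w[...,2]>138);print("knob top",np.percentile(w[R][:,2],[50,90]),np.nanmean(w[R],0))
E
```

```text
[668.95423102 111.42226673 268.61554401] [1.30152002 0.77035607 4.10890558]
lid 1445 124.3 (array([669.1, 112.6]), 64.6) plane [-2.00000e-03  3.00000e-03  1.24367e+02]
jar wall (array([665.1, 111.8]), 57.5, 1004)
ring (array([669.4, 111.6]), 46.4, 1498) (array([669.1, 112.9]), 64.6)
knob top [150.50737354 153.14387748] [673.0370717  110.65576845 152.04927637]
```

View pics/done.png

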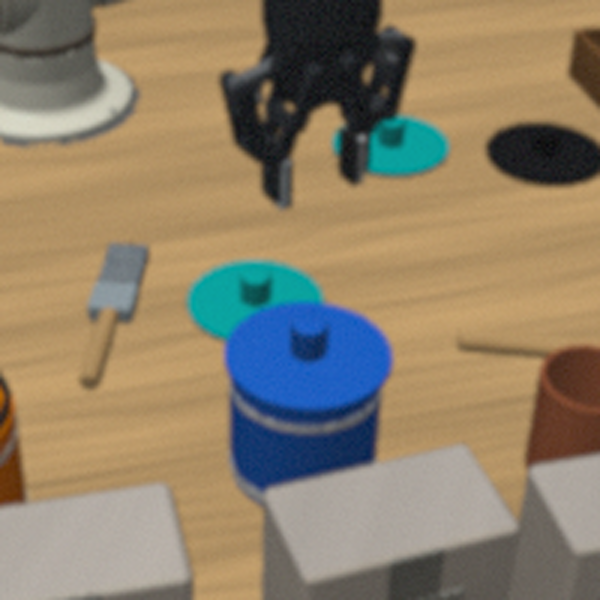

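The lid sits level on the jar: flange centre at crop (308,357), no black gasket showing, flange top about 125 mm (home 126, merely laid on 134). The gripper is clear, so I'm handing in.

```bash
python3 -c "
from bench import arm
print(arm.job_done())"
```

```text
the job is handed in; nothing more can be done
None
```

The blue lid is pressed fully home and level in the blue jar, the gripper is clear, and I never touched the orange jar or lid; I handed the job in about 10 s into the 42 s limit, and no verdict was returned.

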